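# Tidy the desk set into its tray

## Task

Clear the hotel's desk things back into the wooden desk tray, each set down in its own box, not dropped: the full-size stapler in the long narrow box, the tape dispenser in the long wide box, the note block in the short rectangular box and the paper-clip pot in the round cup, all upright and flat on the bottom of the box. The mini stapler and the pill bottle are the guest's own: leave them where they stand.

Things in the scene. Friction and masses are not known exactly. Their poses are not given: they have to be found in the camera images.
- stapler: The hotel's full-size office stapler, black with a steel magazine, standing on its base: 130 long (x) x 36 wide (y) x 55 high (z) mm. Origin: centre of its underside; staple end towards +x, z up. The top arm, 122 mm long, has flat upright sides 32 mm apart between 33 and 55 mm above the underside: take it there, across y, over the middle. About 0.26 kg.
- tape_dispenser: The hotel's black tape dispenser: base 112 (x) x 58 (y) x 22 high mm, on it a tape roll standing between two round black cheeks, a nose with steel cutter at +x; 67 mm high in all. Origin: centre of its underside, z up. Cheeks: discs of 54 mm diameter centred at x = -8 mm, 38 mm above the underside, outer faces 36 mm apart in y: grip across them, above the base. 0.36 kg.
- note_block: The hotel's block of white note sheets: 76 long (x) x 51 wide (y) x 45 high (z) mm, lying flat. Origin: centre of its underside, z up. Firm; take it across y (51 mm). About 0.15 kg.
- clip_pot: The hotel's round paper-clip pot, black with a white band and steel clips lying on its flat magnetic top: 56 mm diameter, 63 mm high, upright. Origin: centre of its underside, z up. About 0.10 kg.
- mini_stapler: The guest's own mini stapler: the same form as the hotel's but half the size, 64 long (x) x 26 wide (y) x 36 high (z) mm, standing loose on the desk. Origin: centre of its underside. Not to be moved.
- pill_bottle: The guest's own pill bottle: amber jar with a paper label and a white screw cap, 46 mm diameter, 78 mm high, standing loose on the desk. Origin: centre of its underside. Not to be moved.
- stapler_box: Long narrow box for the stapler: 156 x 60 mm outside, 150 x 54 mm inside; grey plastic, walls 3 mm, floor 3 mm. Origin: centre of its underside, 5 mm above the desk: inner floor 8 mm, wall tops 26 mm above the desk. x along its length and the tray's. Fixed in the wooden tray (344 x 206 mm, rim 20 mm high) that holds the four boxes two by two, centres 166 and 96 mm apart, places shuffled.
- tape_box: Long wide box for the tape dispenser: 140 x 86 mm outside, 134 x 80 mm inside; grey plastic, walls 3 mm, floor 3 mm. Origin: centre of its underside, 5 mm above the desk: inner floor 8 mm, wall tops 26 mm above the desk. x along its length and the tray's. Fixed in the wooden tray (344 x 206 mm, rim 20 mm high) that holds the four boxes two by two, centres 166 and 96 mm apart, places shuffled.
- note_box: Short rectangular box for the note block: 104 x 80 mm outside, 98 x 74 mm inside; grey plastic, walls 3 mm, floor 3 mm. Origin: centre of its underside, 5 mm above the desk: inner floor 8 mm, wall tops 26 mm above the desk. x along its length and the tray's. Fixed in the wooden tray (344 x 206 mm, rim 20 mm high) that holds the four boxes two by two, centres 166 and 96 mm apart, places shuffled.
- clip_cup: Round shallow cup for the clip pot: 88 mm outside diameter, 82 mm inside; grey plastic, walls 3 mm, floor 3 mm. Origin: centre of its underside, 5 mm above the desk: inner floor 8 mm, wall tops 26 mm above the desk. x along the tray. Fixed in the wooden tray (344 x 206 mm, rim 20 mm high) that holds the four boxes two by two, centres 166 and 96 mm apart, places shuffled.

How it is judged (in metres and radians):
At the end, for the whole second after the job is handed in: Each of the four hotel things stands in its own box: origin within 15 mm of the box's in its x and y, under 8 mm above it, upright within 0.12 rad, at rest (under 0.02 m/s, 0.2 rad/s). Mini stapler and pill bottle upright within 0.15 rad and within 20 mm of where they began (x of stapler in the frame of stapler_box between -0.015 and 0.015 m and y of stapler in the frame of stapler_box between -0.015 and 0.015 m and z of stapler in the frame of stapler_box below 0.008 m and angle between each of stapler, tape_dispenser, note_block, clip_pot's own z axis and vertical below 0.12 rad and linear speed of each of stapler, tape_dispenser, note_block, clip_pot below 0.02 m/s and angular speed of each of stapler, tape_dispenser, note_block, clip_pot below 0.2 rad/s and x of tape_dispenser in the frame of tape_box between -0.015 and 0.015 m and y of tape_dispenser in the frame of tape_box between -0.015 and 0.015 m and z of tape_dispenser in the frame of tape_box below 0.008 m and x of note_block in the frame of note_box between -0.015 and 0.015 m and y of note_block in the frame of note_box between -0.015 and 0.015 m and z of note_block in the frame of note_box below 0.008 m and x of clip_pot in the frame of clip_cup between -0.015 and 0.015 m and y of clip_pot in the frame of clip_cup between -0.015 and 0.015 m and z of clip_pot in the frame of clip_cup below 0.008 m and distance of each of mini_stapler, pill_bottle from where it was at the start of the episode below 0.02 m and angle between each of mini_stapler, pill_bottle's own z axis and vertical below 0.15 rad); the robot touches nothing.
It fails at once if the guest's mini stapler is pushed more than 20 mm away or tipped over (distance of mini_stapler from where it was at the start of the episode above 0.02 m or angle between mini_stapler's own z axis and vertical above 0.4 rad).
It fails at once if the guest's pill bottle is pushed more than 20 mm away or tipped over (distance of pill_bottle from where it was at the start of the episode above 0.02 m or angle between pill_bottle's own z axis and vertical above 0.4 rad).
It fails at once if a hotel thing is dropped into its box (arrives faster than 0.75 m/s, a fall of some 30 mm) ((horizontal distance between stapler and stapler_box below 0.05 m and z of stapler in the frame of stapler_box below 0.06 m and linear speed of stapler above 0.75 m/s) or (horizontal distance between tape_dispenser and tape_box below 0.05 m and z of tape_dispenser in the frame of tape_box below 0.06 m and linear speed of tape_dispenser above 0.75 m/s) or (horizontal distance between note_block and note_box below 0.05 m and z of note_block in the frame of note_box below 0.06 m and linear speed of note_block above 0.75 m/s) or (horizontal distance between clip_pot and clip_cup below 0.05 m and z of clip_pot in the frame of clip_cup below 0.06 m and linear speed of clip_pot above 0.75 m/s)).
It also fails if it takes over 99 s, if anything falls off the work surface, if the arm or the gripper's body presses on something with over 40 N, if the wrist force passes 120 N, or if a joint passes its speed limit or range.

## Robot

A 6-joint arm with a two-finger parallel gripper is mounted at the origin on the work surface. World frame = base frame: x ahead of the robot, y to its left, z up, the work surface at z = 0. Lengths are in m, angles in degrees, forces in N, time in s.
With the tool pointing down it reaches from about 0.3 to 0.75 m from the base axis. Payload 8.5 kg.
Tool frame: the origin (TCP) lies midway between the tips of the shut fingers; the grasp point (between the pads) lies env.tcp_to_grasp behind it (env.tcp_to_grasp is the distance from the TCP to the grasp point, in m); z points along the fingers, y is the line along which they close (so a half turn about z gives the same grasp; the last joint's range is limited). The gripper opens to 85 mm and grips with 20 to 120 N. Pads are 22 mm wide; open, the fingers measure 114 mm over their backs; the gripper's body (76 mm by 85 mm) begins 54 mm behind the grasp point. The pads swing forward as they close: fully open they stand 13 mm farther back than shut.
Start: joints at [62.493, 21.807, 74.336, -0, 83.858, -12.336], TCP at [0.144, 0.531, 0.231] pointing down, gripper open.
Joint ranges: [-178.18, 178.18], [-50.72, 133.34], [12.68, 142.11], [-81.47, 261.47], [9.98, 163.14], [-165.26, 165.26]. Speed limits (degrees/s): [136.94, 136.94, 180, 180, 180, 180].

## Interface

Orientations are given as a 3x3 rotation matrix whose columns are the frame's x, y, z axes.
In Python, from rig import observe, optics, job, env gives the robot as it stands. The module is installed in compiled form; this text tells all that it offers.
- The arm moves only by the shell command python3 -m jog 'ROWS' [FORCE]. ROWS is JSON, a list of rows, each a list of 7 numbers: the turn, a rotation vector about the tool's x, y, z in rad, then the shift along the tool's x, y, z in m, then the opening in per cent of the stroke, from 0 (shut) to 100 (fully open). A call has 1 to 10 rows; each row shifts and turns the commanded pose from where the row before left it, along the tool's axes as they then stand; what a row does not reach is not made up. A row lasts 1/8 s, in which the tool goes at most 62.5 mm and 10.7 degrees, less where a joint would pass 70% of its speed; a pose out of reach is approached as far as the arm can. A call is refused whole if a number of a shift passes 0.0625 or a number of a turn 0.188, either way. A call with a gripper value outside its range is refused whole. The fingers move at their own pace and stop on an object; FORCE is the grip in N (left out, the last holds). Time passes only in rows, so rows that do not move let the fingers close. It gives the time, the measured TCP pose, the force, the opening and the grip force at its end, in the units of the state.
- observe(): the state, without advancing time (a new reading comes with each control period).
- optics.get_image(name): name is "scene" or "top"; returns a dict with "pixels" (480x640x3 uint8, red, green, blue), "mtx" (3x3 intrinsics, pixels), "dist_coeffs" ([k1, k2, p1, p2, k3] as OpenCV has them; the pictures are not rectified), "rvec" (rotation vector, rad) and "tvec" (3), from world to camera coordinates, as OpenCV has them. Camera axes: x right, y down, z forward; pixel columns grow to the right and rows downward; lengths in m; the calibration is good to about 2 mm. A picture is of the moment at which its call begins. There is no depth.
- job.close_job(): hands the job in; it is judged then, once.
The state is a dict: "time_s": time; "q": joint angles; "qvel": joint speeds; "joint_efforts": joint torques, N m; "position": TCP position; "tool_rot": TCP orientation; "ft_force": force on the tool from outside, world axes, zero at the start; "wrist_torque": the same for the moment, N m; "grip_width": finger opening in m; "gripper_force": force on a finger pad.
Only numpy, scipy, OpenCV 4.12 (cv2) and the standard library are available. Lean on these libraries where they do the work, as an engineer would, in place of code of your own. Each camera call takes 0.05 s, during which the arm holds its last target. There are 200 camera calls.

## Working session

There is one attempt and no reset: what is moved stays moved. The work goes in short steps, Python scripts to look and compute and a shell command to move; the robot and the scene stay as the last step left them, time stands still between calls to the robot, and variables do not carry over. Pictures are saved under pics/ and viewed, at most 15 in all, crops included, and the job is handed in when it is done.

```bash
mkdir -p pics; cat > h.py <<'E'
import numpy as np, cv2
from rig import observe, optics, job, env
def snap(cam,fn):
    im=optics.get_image(cam); cv2.imwrite('pics/'+fn,im['pixels'][:,:,::-1].copy())
    np.savez(''+cam+'.npz',**{k:np.array(im[k]) for k in ['mtx','dist_coeffs','rvec','tvec']},px=im['pixels']); return im
def ray(cam,pts,z):
    c=np.load(''+cam+'.npz'); R=cv2.Rodrigues(c['rvec'])[0]; o=-R.T@c['tvec'].reshape(3)
    p=cv2.undistortPoints(np.array(pts,float).reshape(-1,1,2),c['mtx'],c['dist_coeffs']).reshape(-1,2)
    d=np.c_[p,np.ones(len(p))]@R; z=np.broadcast_to(z,len(p))
    return o+d*((z-o[2])/d[:,2])[:,None]
E
python3 - <<'E'
from h import *
for c in ['top','scene']:
    im=snap(c,c+'1.png'); R=cv2.Rodrigues(np.array(im['rvec']))[0]; print(c,-R.T@np.array(im['tvec']).reshape(3))
s=observe(); print(s['time_s'],s['position'],s['tool_rot'],s['grip_width'],env.tcp_to_grasp)
E
```

```text
top [0.29585513 0.00351958 1.34129244]
scene [ 1.43256307 -0.40105054  0.81002809]
0.1 [0.14380131 0.53061627 0.23080909] [[-9.65160683e-01  2.61657218e-01 -5.97196503e-04]
 [ 2.61657732e-01  9.65160134e-01 -1.07084464e-03]
 [ 2.96196028e-04 -1.18979823e-03 -9.99999248e-01]] 0.08541071654887969 0.0187
```

View pics/top1.png

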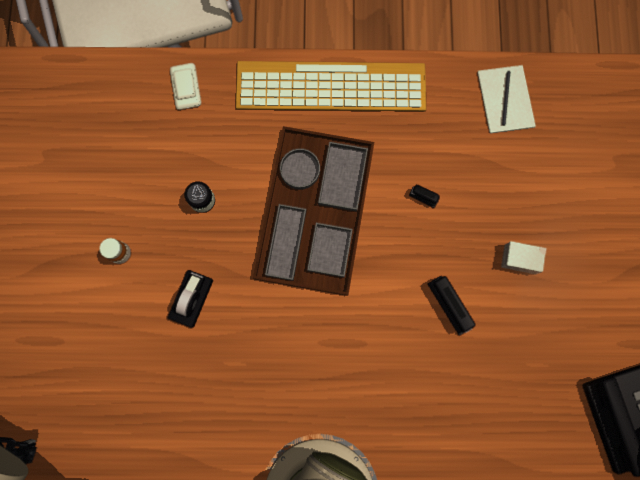

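View pics/scene1.png

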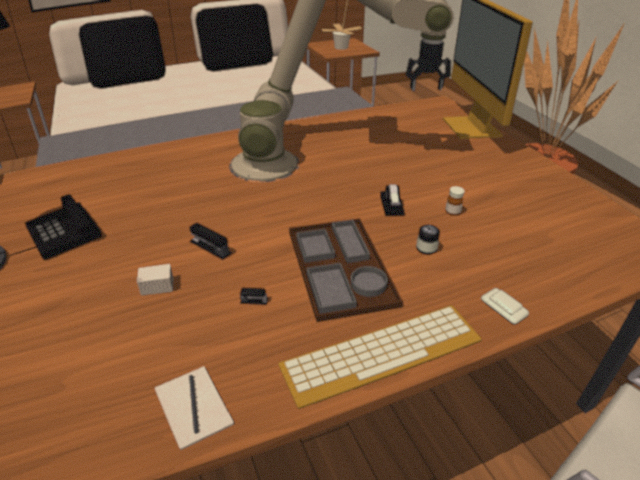

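The top picture shows everything: tray at (312,210), cup (299,168), tape_box (342,176), stapler_box (285,241), note_box (330,249), clip pot (199,195), bottle (113,250), tape dispenser (190,298), mini stapler (424,196), stapler (451,304) and note block (521,257).

```bash
python3 - <<'E'
from h import *
p=np.load('top.npz')['px'][:,:,::-1]
a=lambda p:cv2.convertScaleAbs(p,alpha=1.8,beta=10)
cv2.imwrite('pics/c1.png',a(cv2.resize(p[120:320,240:400],None,fx=3,fy=3,interpolation=2)))
l=cv2.resize(p[170:340,90:220],None,fx=3,fy=3,interpolation=2); r=cv2.resize(p[170:340,400:530+20],None,fx=3,fy=3,interpolation=2)[:, :]
cv2.imwrite('pics/c2.png',a(l)); cv2.imwrite('pics/c3.png',a(r))
E
```

```text
(no output)
```

View pics/c1.png

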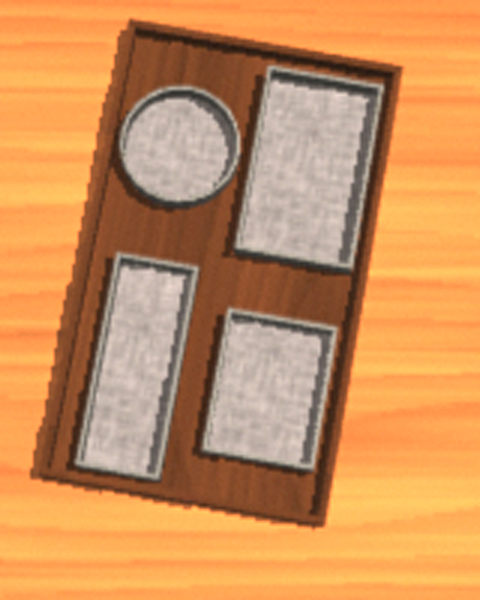

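View pics/c2.png

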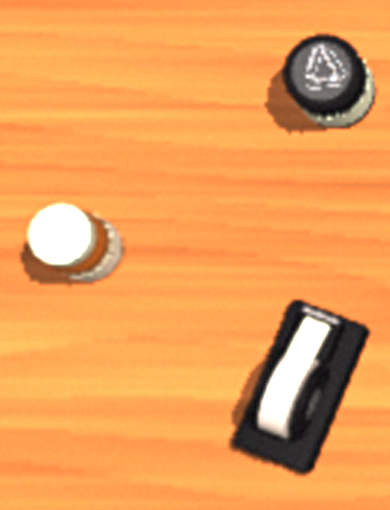

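View pics/c3.png

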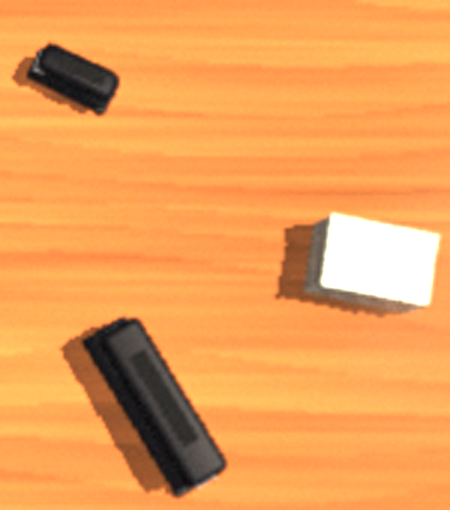

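Crops: box rims, note-block top and dispenser base corners are clear; stapler top (107,330)-(137,320)-(225,462)-(190,480) in c3, pot top centre (323,75) and bottle cap (61,233) in c2.

```bash
cat > m.py <<'E'
from h import *
def f(n,pts,off,z):
    P=ray('top',(np.array(pts)-1)/3+off,z)[:,:2]; 
    r=cv2.minAreaRect((P*1000).astype(np.float32)) if len(P)>2 else None
    e=[round(float(np.linalg.norm(P[i]-P[i-1])*1000)) for i in range(len(P))]
    L=max(range(len(P)),key=lambda i:e[i]); d=P[L]-P[L-1]
    print(n,P.mean(0).round(4),'sides',e,'long axis',round(np.degrees(np.arctan2(d[1],d[0]))%180,1))
A=(240,120);B=(90,170);C=(400,170)
f('tapebox',[(269,66),(384,84),(352,271),(235,252)],A,.026)
f('stbox',[(117,254),(198,267),(160,480),(73,467)],A,.026)
f('notebox',[(230,308),(337,325),(312,470),(200,452)],A,.026)
f('cup',[(180,145)],A,.026)
f('tray',[(131,20),(403,67),(323,525),(40,474)],A,.02)
f('stapler',[(107,330),(137,320),(225,462),(190,480)],C,.053)
f('note',[(331,213),(440,233),(431,306),(321,289)],C,.045)
f('tape',[(298,300),(370,327),(303,473),(231,446)],B,.022)
f('pot',[(323,75)],B,.063);f('bottle',[(61,233)],B,.078);f('mini',[(45,45),(118,75),(105,105),(37,75)],C,.03)
E
python3 m.py
```

```text
tapebox [ 0.6679 -0.0486] sides [142, 85, 143, 85] long axis 170.4
stbox [0.5206 0.0744] sides [157, 59, 156, 62] long axis 169.7
notebox [ 0.5053 -0.0201] sides [106, 78, 106, 80] long axis 169.0
cup [0.6838 0.0461] sides [0] long axis 0.0
tray [0.5951 0.0126] sides [343, 204, 343, 203] long axis 170.2
stapler [ 0.3919 -0.2783] sides [116, 22, 113, 27] long axis 28.0
note [ 0.49   -0.4361] sides [55, 78, 53, 78] long axis 79.9
tape [0.3985 0.2735] sides [111, 55, 111, 54] long axis 157.7
pot [0.6128 0.259 ] sides [0] long axis 0.0
bottle [0.4969 0.4298] sides [0] long axis 0.0
mini [ 0.6256 -0.2262] sides [23, 57, 24, 53] long axis 67.4
```

```bash
cat > go.py <<'E'
from h import *; import sys
# x y z phi: print turn about tool z needed and then shift in tool axes after that turn
def go(x,y,z,phi,p=None,f0=None):
    s=observe(); R=np.array(s['tool_rot']); p=np.array(s['position']) if p is None else p
    f0=np.degrees(np.arctan2(R[1,1],R[0,1])) if f0 is None else f0
    t=(f0-phi+180)%360-180; a=np.radians(phi); d=np.array([x,y,z])-p
    yx=np.array([np.cos(a),np.sin(a)]); xx=np.array([-np.sin(a),np.cos(a)])
    print('turn %.3f rad; shift x %.4f y %.4f z %.4f'%(np.radians(t),d[:2]@xx,d[:2]@yx,-d[2]),'tilt',R[:2,2].round(4))
    return np.array([x,y,z]),phi
p=f=None; v=list(map(float,sys.argv[1:]))
for i in range(0,len(v),4): p,f=go(*v[i:i+4],p,f)
E
python3 go.py .391 .2765 .15 67.7  .391 .2765 .030 67.7 .391 .2765 .17 67.7 .6605 -.0473 .17 80
```

```text
turn 0.124 rad; shift x -0.3251 y -0.1413 z 0.0808 tilt [-0.0006 -0.0011]
turn 0.000 rad; shift x 0.0000 y 0.0000 z 0.1200 tilt [-0.0006 -0.0011]
turn 0.000 rad; shift x 0.0000 y 0.0000 z -0.1400 tilt [-0.0006 -0.0011]
turn -0.215 rad; shift x -0.3216 y -0.2721 z -0.0000 tilt [-0.0006 -0.0011]
```

```bash
python3 -m jog '[[0,0,0.124,0,0,0,100],[0,0,0,-0.0406,-0.0177,0.0101,100],[0,0,0,-0.0406,-0.0177,0.0101,100],[0,0,0,-0.0406,-0.0177,0.0101,100],[0,0,0,-0.0406,-0.0177,0.0101,100],[0,0,0,-0.0406,-0.0177,0.0101,100],[0,0,0,-0.0406,-0.0177,0.0101,100],[0,0,0,-0.0406,-0.0177,0.0101,100],[0,0,0,-0.0406,-0.0177,0.0101,100],[0,0,0,0,0,0,100]]' 60; python3 go.py .391 .2765 .030 67.7; python3 -c "
from h import *
snap('scene','s2.png'); p=np.load('scene.npz')['px'][150:300,300:500,::-1]
cv2.imwrite('pics/s2c.png',cv2.resize(p,None,fx=3,fy=3,interpolation=2))"
```

```text
time_s: 1.35
position: [0.3921, 0.2748, 0.1496]
tool_rot: [[-0.924, 0.383, -0.002], [0.383, 0.924, -0.001], [0.001, -0.001, -1.0]]
ft_force: [-0.2, 0.5, -0.5]
grip_width: 0.0856
gripper_force: 0.0
turn -0.003 rad; shift x 0.0017 y 0.0011 z 0.1196 tilt [-0.0015 -0.0009]
```

View pics/s2c.png

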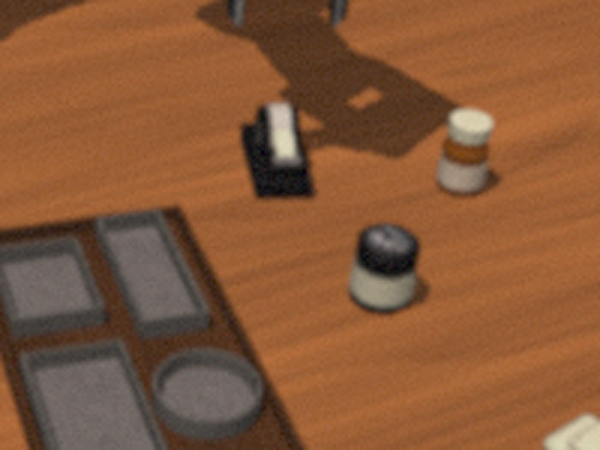

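Fingertips at (237,15) and (338,15) straddle the dispenser (275,150); nothing in the way. Down and grip.

```bash
python3 -m jog '[[0,0,0,0.0017,0.0011,0.04,100],[0,0,0,0,0,0.04,100],[0,0,0,0,0,0.0396,100],[0,0,0,0,0,0,100],[0,0,0,0,0,0,0],[0,0,0,0,0,0,0],[0,0,0,0,0,0,0],[0,0,0,0,0,0,0],[0,0,0,0,0,0,0],[0,0,0,0,0,0,0]]' 60; python3 -c "
from h import *
print(observe()['joint_efforts'])"; python3 -m jog '[[0,0,0,0,0,-0.02,0],[0,0,0,0,0,-0.04,0],[0,0,0,0,0,-0.05,0],[0,0,0,0,0,-0.03,0],[0,0,0,0,0,0,0]]'; python3 go.py .6605 -.0475 .17 80; python3 -c "
from h import *
snap('scene','s3.png'); p=np.load('scene.npz')['px'][100:300,300:500,::-1]
cv2.imwrite('pics/s3c.png',cv2.resize(p,None,fx=3,fy=3,interpolation=2))"
```

```text
time_s: 2.65
position: [0.3903, 0.2787, 0.0322]
tool_rot: [[-0.925, 0.379, 0.002], [0.379, 0.925, 0.001], [-0.002, 0.002, -1.0]]
ft_force: [-0.0, 1.6, 6.8]
grip_width: 0.0349
gripper_force: 59.4
[-6.31580874e-01 -3.93633771e+01 -1.24440292e+01 -6.98214001e-02
 -1.79151613e-01  3.12682707e-02]
time_s: 3.28
position: [0.3901, 0.2786, 0.1727]
tool_rot: [[-0.925, 0.379, 0.004], [0.379, 0.925, 0.002], [-0.003, 0.003, -1.0]]
ft_force: [0.1, -0.6, -4.2]
grip_width: 0.0353
gripper_force: 60.9
turn -0.214 rad; shift x -0.3229 y -0.2742 z 0.0027 tilt [0.004  0.0016]
```

View pics/s3c.png

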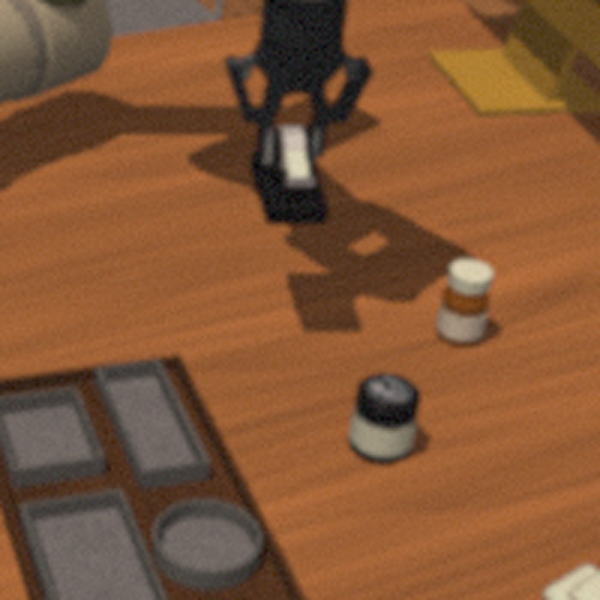

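Dispenser hangs level in the fingers at (290,165). Carry to the tape box.

```bash
python3 go.py .6591 -.0474 .17 80; python3 -m jog '[[0,0,-0.107,0,0,0,0],[0,0,-0.107,0,0,0,0],[0,0,0,-0.040,-0.034,0,0],[0,0,0,-0.040,-0.034,0,0],[0,0,0,-0.040,-0.034,0,0],[0,0,0,-0.040,-0.034,0,0],[0,0,0,-0.040,-0.034,0,0],[0,0,0,-0.040,-0.034,0,0],[0,0,0,-0.040,-0.034,0,0],[0,0,0,-0.040,-0.034,0,0]]';python3 -m jog '[[0,0,0,0,0,0,0],[0,0,0,0,0,0,0]]'; python3 go.py .6591 -.0474 .043 80; python3 -c "
from h import *
snap('scene','s4.png'); p=np.load('scene.npz')['px'][150:350,250:450,::-1]
cv2.imwrite('pics/s4c.png',cv2.resize(p,None,fx=3,fy=3,interpolation=2))"
```

```text
turn -0.214 rad; shift x -0.3222 y -0.2738 z 0.0009 tilt [0.0006 0.0002]
time_s: 4.58
position: [0.6576, -0.0465, 0.1681]
tool_rot: [[-0.985, 0.174, -0.004], [0.174, 0.985, 0.001], [0.004, 0.0, -1.0]]
ft_force: [0.3, 0.5, -3.1]
grip_width: 0.0355
gripper_force: 61.0
time_s: 4.82
position: [0.6566, -0.0448, 0.1687]
tool_rot: [[-0.985, 0.174, -0.004], [0.174, 0.985, 0.001], [0.004, 0.001, -1.0]]
ft_force: [0.1, 0.4, -3.6]
grip_width: 0.0353
gripper_force: 60.9
turn -0.000 rad; shift x -0.0029 y -0.0021 z 0.1257 tilt [-0.004   0.0013]
```

View pics/s4c.png

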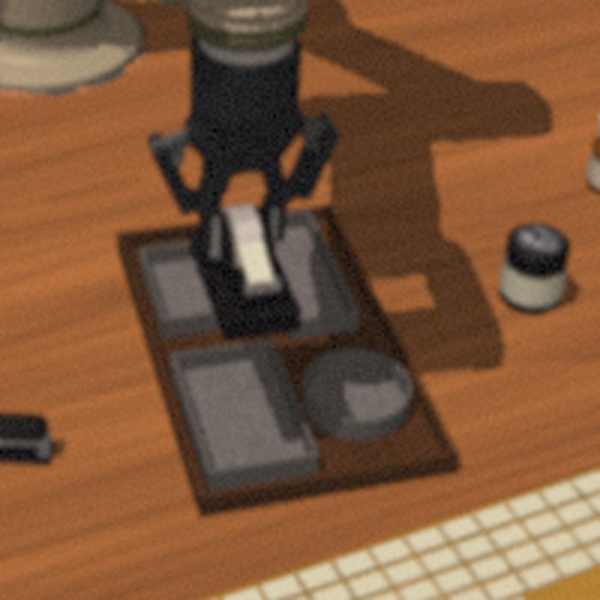

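Dispenser still level and lined up with the tray axis, seen hovering over it at (250,270). Lower it.

```bash
python3 -m jog '[[0,0,0,-0.0029,-0.0021,0.04,0],[0,0,0,0,0,0.04,0],[0,0,0,0,0,0.03,0],[0,0,0,0,0,0.008,0],[0,0,0,0,0,0.004,0],[0,0,0,0,0,0.003,0],[0,0,0,0,0,0,0]]'
```

```text
time_s: 5.75
position: [0.6602, -0.0478, 0.0467]
tool_rot: [[-0.985, 0.174, 0.001], [0.174, 0.985, -0.0], [-0.001, -0.0, -1.0]]
ft_force: [-1.1, -0.1, -3.7]
grip_width: 0.0353
gripper_force: 60.9
```

```bash
python3 -m jog '[[0,0,0,0,0,0.003,0],[0,0,0,0,0,0,0]]'|grep -E "pos|ft_"; python3 -m jog '[[0,0,0,0,0,0.002,0],[0,0,0,0,0,0,0]]'|grep -E "pos|ft_";
```

```text
position: [0.6599, -0.0478, 0.0429]
ft_force: [-0.6, -0.1, -3.3]
position: [0.6599, -0.0477, 0.0407]
ft_force: [0.6, 0.7, -4.2]
```

```bash
python3 -m jog '[[0,0,0,0,0,0.0015,0],[0,0,0,0,0,0,0]]'|grep -E "pos|ft_"; python3 -m jog '[[0,0,0,0,0,0.0015,0],[0,0,0,0,0,0,0]]'|grep -E "pos|ft_";
```

```text
position: [0.6602, -0.0478, 0.0403]
ft_force: [-2.9, 0.4, 5.0]
position: [0.6602, -0.0478, 0.0402]
ft_force: [-6.3, 1.1, 14.2]
```

Bottom reached. Release, rise, and go to the pot.

```bash
python3 -m jog '[[0,0,0,0,0,-0.0015,0],[0,0,0,0,0,0,40],[0,0,0,0,0,0,70],[0,0,0,0,0,0,100],[0,0,0,0,0,0,100],[0,0,0,0,0,-0.02,100],[0,0,0,0,0,-0.04,100],[0,0,0,0,0,-0.05,100],[0,0,0,0,0,-0.02,100],[0,0,0,0,0,0,100]]'; python3 go.py .6128 .259 .17 80
```

```text
time_s: 8.0
position: [0.6605, -0.0478, 0.1708]
tool_rot: [[-0.985, 0.174, 0.003], [0.174, 0.985, -0.001], [-0.003, -0.0, -1.0]]
ft_force: [0.1, 0.8, -0.8]
grip_width: 0.0853
gripper_force: 0.0
turn -0.000 rad; shift x 0.1003 y 0.2939 z 0.0008 tilt [ 0.0031 -0.0008]
```

```bash
python3 -m jog '[[0,0,0,0.0167,0.049,0,100],[0,0,0,0.0167,0.049,0,100],[0,0,0,0.0167,0.049,0,100],[0,0,0,0.0167,0.049,0,100],[0,0,0,0.0167,0.049,0,100],[0,0,0,0.0167,0.049,0,100],[0,0,0,0,0,0,100],[0,0,0,0,0,0,100]]'; python3 go.py .6128 .259 .03 80; python3 -c "
from h import *
snap('top','t5.png'); p=np.load('top.npz')['px'][120:320,170:400,::-1]
cv2.imwrite('pics/t5c.png',cv2.convertScaleAbs(cv2.resize(p,None,fx=3,fy=3,interpolation=2),alpha=1.8,beta=10))"
```

```text
time_s: 9.0
position: [0.6122, 0.2587, 0.168]
tool_rot: [[-0.985, 0.174, -0.002], [0.174, 0.985, -0.001], [0.002, -0.001, -1.0]]
ft_force: [0.0, -0.9, 1.4]
grip_width: 0.0853
gripper_force: 0.0
turn -0.000 rad; shift x -0.0005 y 0.0004 z 0.1380 tilt [-0.002  -0.0009]
```

View pics/t5c.png

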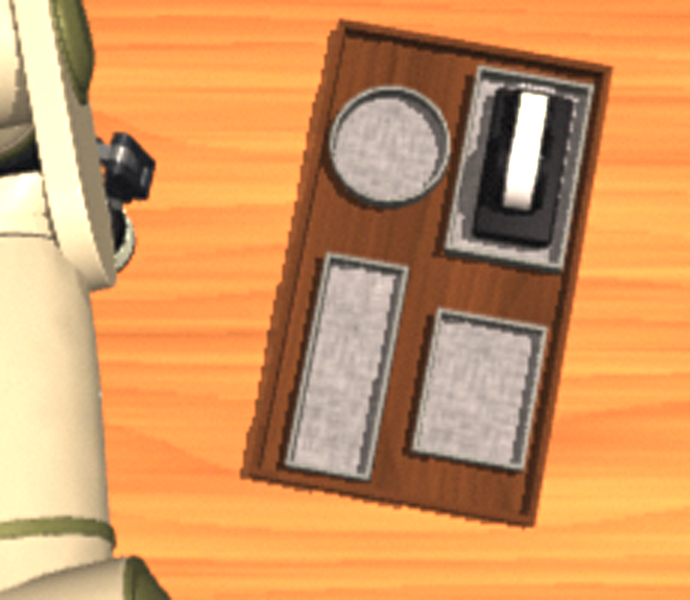

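Dispenser stands centred in its box: base centre (524,165) against box centre (518,168), under 5 mm off. Now the pot.

```bash
python3 -m jog '[[0,0,0,0,0,0.05,100],[0,0,0,0,0,0.05,100],[0,0,0,0,0,0.038,100],[0,0,0,0,0,0,100],[0,0,0,0,0,0,0],[0,0,0,0,0,0,0],[0,0,0,0,0,0,0],[0,0,0,0,0,0,0],[0,0,0,0,0,0,0]]' 40;  python3 -m jog '[[0,0,0,0,0,-0.02,0],[0,0,0,0,0,-0.04,0],[0,0,0,0,0,-0.05,0],[0,0,0,0,0,-0.03,0],[0,0,0,0,0,0,0]]'; python3 go.py .685 .0458 .17 80
```

```text
time_s: 10.18
position: [0.6137, 0.2591, 0.034]
tool_rot: [[-0.985, 0.174, 0.005], [0.174, 0.985, 0.001], [-0.004, 0.001, -1.0]]
ft_force: [0.5, -1.1, 6.1]
grip_width: 0.0545
gripper_force: 42.7
time_s: 10.8
position: [0.6133, 0.2594, 0.1749]
tool_rot: [[-0.985, 0.174, 0.006], [0.174, 0.985, 0.001], [-0.006, 0.003, -1.0]]
ft_force: [0.3, 0.7, -1.3]
grip_width: 0.0549
gripper_force: 42.6
turn -0.000 rad; shift x -0.1077 y -0.1979 z 0.0049 tilt [0.0063 0.0015]
```

```bash
python3 -m jog '[[0,0,0,-0.0215,-0.0396,0,0],[0,0,0,-0.0215,-0.0396,0,0],[0,0,0,-0.0215,-0.0396,0,0],[0,0,0,-0.0215,-0.0396,0,0],[0,0,0,-0.0215,-0.0396,0,0],[0,0,0,0,0,0,0],[0,0,0,0,0,0.05,0],[0,0,0,0,0,0.05,0],[0,0,0,0,0,0.02,0],[0,0,0,0,0,0,0]]'; python3 go.py .685 .0458 .042 80
```

```text
time_s: 12.05
position: [0.6824, 0.0465, 0.0491]
tool_rot: [[-0.985, 0.173, -0.005], [0.173, 0.985, 0.001], [0.005, -0.0, -1.0]]
ft_force: [-0.1, -0.1, -0.4]
grip_width: 0.0547
gripper_force: 42.7
turn 0.001 rad; shift x -0.0027 y -0.0003 z 0.0071 tilt [-0.0047  0.0007]
```

```bash
python3 -m jog '[[0,0,0,-0.002,0,0.004,0],[0,0,0,0,0,0,0]]'|grep -E "pos|ft_"; for i in 1; do python3 -m jog '[[0,0,0,0,0,0.002,0],[0,0,0,0,0,0,0]]'|grep -E "pos|ft_"; python3 -m jog '[[0,0,0,0,0,0.0015,0],[0,0,0,0,0,0,0]]'|grep -E "pos|ft_"; done
```

```text
position: [0.6862, 0.0453, 0.0483]
ft_force: [0.3, 0.5, -0.5]
position: [0.6858, 0.0451, 0.0456]
ft_force: [-1.0, -0.1, -1.0]
position: [0.6857, 0.0452, 0.0438]
ft_force: [0.1, 0.0, -0.6]
```

```bash
python3 -m jog '[[0,0,0,0,0,0.002,0],[0,0,0,0,0,0,0]]'|grep -E "pos|ft_"; python3 -m jog '[[0,0,0,0,0,0.0015,0],[0,0,0,0,0,0,0]]'|grep -E "pos|ft_"
```

```text
position: [0.6859, 0.0451, 0.0421]
ft_force: [-0.4, -0.4, 1.2]
position: [0.686, 0.0451, 0.0421]
ft_force: [-4.2, -0.2, 10.4]
```

```bash
python3 -m jog '[[0,0,0,0,0,-0.0015,0],[0,0,0,0,0,0,30],[0,0,0,0,0,0,60],[0,0,0,0,0,0,100],[0,0,0,0,0,0,100],[0,0,0,0,0,-0.02,100],[0,0,0,0,0,-0.04,100],[0,0,0,0,0,-0.05,100],[0,0,0,0,0,-0.02,100],[0,0,0,0,0,0,100]]'; python3 -m jog '[[0,0,0.175,0,0,0,100],[0,0,0.175,0,0,0,100],[0,0,0.175,0,0,0,100],[0,0,0.175,0,0,0,100],[0,0,0.175,0,0,0,100],[0,0,0.175,0,0,0,100],[0,0,0.175,0,0,0,100],[0,0,0.175,0,0,0,100],[0,0,0.173,0,0,0,100],[0,0,0,0,0,0,100]]';  python3 go.py .49 -.436 .17 -10.1
```

```text
time_s: 14.55
position: [0.6864, 0.0452, 0.1733]
tool_rot: [[-0.985, 0.174, 0.003], [0.174, 0.985, -0.0], [-0.003, 0.0, -1.0]]
ft_force: [0.4, 0.4, -0.4]
grip_width: 0.0855
gripper_force: 0.0
time_s: 15.8
position: [0.6854, 0.0452, 0.17]
tool_rot: [[0.175, 0.985, -0.003], [0.985, -0.175, 0.0], [-0.0, -0.003, -1.0]]
ft_force: [-0.3, -0.2, 0.3]
grip_width: 0.0854
gripper_force: 0.0
turn 0.001 rad; shift x -0.5080 y -0.1080 z 0.0000 tilt [-0.0028  0.0003]
```

```bash
python3 -m jog '[[0,0,0,-0.0508,-0.0108,0,100],[0,0,0,-0.0508,-0.0108,0,100],[0,0,0,-0.0508,-0.0108,0,100],[0,0,0,-0.0508,-0.0108,0,100],[0,0,0,-0.0508,-0.0108,0,100],[0,0,0,-0.0508,-0.0108,0,100],[0,0,0,-0.0508,-0.0108,0,100],[0,0,0,-0.0508,-0.0108,0,100],[0,0,0,-0.0508,-0.0108,0,100],[0,0,0,-0.0508,-0.0108,0,100]]'|tail -3;python3 -m jog '[[0,0,0,0,0,0,100],[0,0,0,0,0,0,100]]'; python3 go.py .49 -.436 .025 -10.1;  python3 -c "
from h import *
snap('scene','s6.png'); p=np.load('scene.npz')['px'][150:350,90:350,::-1]
cv2.imwrite('pics/s6c.png',cv2.resize(p,None,fx=3,fy=3,interpolation=2))"
```

```text
ft_force: [0.8, 0.1, 0.3]
grip_width: 0.0855
gripper_force: 0.0
time_s: 17.3
position: [0.4901, -0.4352, 0.1711]
tool_rot: [[0.174, 0.985, -0.001], [0.985, -0.174, 0.001], [0.001, -0.001, -1.0]]
ft_force: [0.6, -0.6, 0.6]
grip_width: 0.0853
gripper_force: 0.0
turn 0.002 rad; shift x -0.0008 y 0.0000 z 0.1461 tilt [-0.0007  0.0014]
```

View pics/s6c.png

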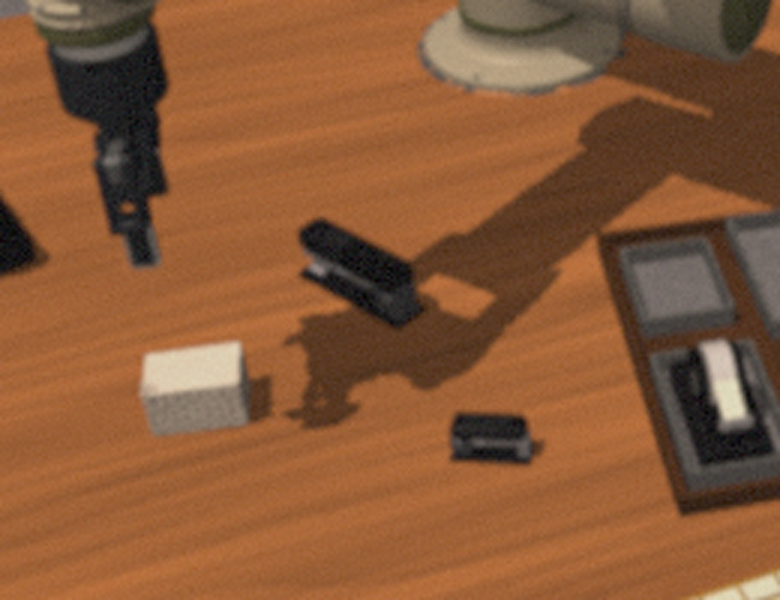

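Gripper stands above the note block (195,385) with room around; stapler at (360,270), mini stapler (490,438). Down, grip, lift.

```bash
python3 -m jog '[[0,0,0,0,0,0.05,100],[0,0,0,0,0,0.05,100],[0,0,0,0,0,0.046,100],[0,0,0,0,0,0,100],[0,0,0,0,0,0,0],[0,0,0,0,0,0,0],[0,0,0,0,0,0,0],[0,0,0,0,0,0,0],[0,0,0,0,0,0,0]]' 40;  python3 -m jog '[[0,0,0,0,0,-0.02,0],[0,0,0,0,0,-0.04,0],[0,0,0,0,0,-0.05,0],[0,0,0,0,0,-0.04,0],[0,0,0,0,0,0,0]]'; python3 go.py .5055 -.020 .17 80
```

```text
time_s: 18.48
position: [0.491, -0.4365, 0.0285]
tool_rot: [[0.176, 0.984, 0.003], [0.984, -0.176, -0.003], [-0.003, 0.003, -1.0]]
ft_force: [-0.4, 1.9, 7.1]
grip_width: 0.0499
gripper_force: 42.4
time_s: 19.1
position: [0.4908, -0.4368, 0.1805]
tool_rot: [[0.176, 0.984, 0.005], [0.984, -0.176, -0.006], [-0.005, 0.006, -1.0]]
ft_force: [0.4, 0.7, -2.1]
grip_width: 0.0496
gripper_force: 42.1
turn -1.573 rad; shift x 0.0579 y 0.4130 z 0.0105 tilt [ 0.0051 -0.0065]
```

```bash
python3 -m jog '[[0,0,-0.175,0,0,0,0],[0,0,-0.175,0,0,0,0],[0,0,-0.175,0,0,0,0],[0,0,-0.175,0,0,0,0],[0,0,-0.175,0,0,0,0],[0,0,-0.175,0,0,0,0],[0,0,-0.175,0,0,0,0],[0,0,-0.175,0,0,0,0],[0,0,-0.173,0,0,0,0]]'|tail -1;python3 -m jog '[[0,0,0,0.0072,0.0516,0,0],[0,0,0,0.0072,0.0516,0,0],[0,0,0,0.0072,0.0516,0,0],[0,0,0,0.0072,0.0516,0,0],[0,0,0,0.0072,0.0516,0,0],[0,0,0,0.0072,0.0516,0,0],[0,0,0,0.0072,0.0516,0,0],[0,0,0,0.0072,0.0516,0,0],[0,0,0,0,0,0,0],[0,0,0,0,0,0,0]]'; python3 go.py .5055 -.020 .0365 80
```

```text
gripper_force: 42.0
time_s: 21.48
position: [0.5049, -0.0195, 0.1756]
tool_rot: [[-0.985, 0.173, -0.001], [0.173, 0.985, -0.0], [0.001, -0.0, -1.0]]
ft_force: [-1.1, -0.8, -1.4]
grip_width: 0.05
gripper_force: 42.2
turn 0.000 rad; shift x -0.0007 y -0.0003 z 0.1391 tilt [-0.0006 -0.0002]
```

```bash
python3 -m jog '[[0,0,0,0,0,0.05,0],[0,0,0,0,0,0.05,0],[0,0,0,0,0,0.03,0],[0,0,0,0,0,0,0],[0,0,0,0,0,0,0]]'|grep -E "pos|ft_"; python3 -m jog '[[0,0,0,0,0,0.003,0],[0,0,0,0,0,0,0]]'|grep -E "pos|ft_"; python3 -m jog '[[0,0,0,0,0,0.002,0],[0,0,0,0,0,0,0]]'|grep -E "pos|ft_"; python3 -m jog '[[0,0,0,0,0,0.0015,0],[0,0,0,0,0,0,0]]'|grep -E "pos|ft_"
```

```text
position: [0.5058, -0.0202, 0.047]
ft_force: [0.1, -0.5, -1.0]
position: [0.5054, -0.0195, 0.0436]
ft_force: [-0.7, 1.0, -1.5]
position: [0.5051, -0.0193, 0.0409]
ft_force: [0.7, -0.5, -2.3]
position: [0.5051, -0.0193, 0.0393]
ft_force: [0.9, 0.1, -1.1]
```

```bash
python3 -m jog '[[0,0,0,0,0,0.002,0],[0,0,0,0,0,0,0]]'|grep -E "pos|ft_"; python3 -m jog '[[0,0,0,0,0,0.0015,0],[0,0,0,0,0,0,0]]'|grep -E "pos|ft_"
```

```text
position: [0.505, -0.0193, 0.0373]
ft_force: [-0.2, 0.0, -1.0]
position: [0.5052, -0.0194, 0.0365]
ft_force: [-2.4, 0.8, 6.7]
```

```bash
python3 -m jog '[[0,0,0,0,0,-0.0005,0],[0,0,0,0,0,0,35],[0,0,0,0,0,0,60],[0,0,0,0,0,0,100],[0,0,0,0,0,0,100],[0,0,0,0,0,-0.02,100],[0,0,0,0,0,-0.04,100],[0,0,0,0,0,-0.05,100],[0,0,0,0,0,-0.025,100],[0,0,0,0,0,0,100]]'|tail -2; python3 -m jog '[[0,0,-0.166,0,0,0,100],[0,0,-0.166,0,0,0,100],[0,0,-0.166,0,0,0,100],[0,0,-0.166,0,0,0,100],[0,0,0,0,0,0,100]]';  python3 go.py .391 -.278 .17 118
```

```text
grip_width: 0.0853
gripper_force: 0.0
time_s: 25.22
position: [0.5047, -0.0192, 0.1701]
tool_rot: [[-0.883, -0.469, -0.002], [-0.469, 0.883, 0.001], [0.002, 0.002, -1.0]]
ft_force: [0.2, 0.7, 0.4]
grip_width: 0.0853
gripper_force: 0.0
turn -0.001 rad; shift x 0.2218 y -0.1751 z 0.0001 tilt [-0.0022  0.0006]
```

```bash
python3 -m jog '[[0,0,0,0.037,-0.0292,0,100],[0,0,0,0.037,-0.0292,0,100],[0,0,0,0.037,-0.0292,0,100],[0,0,0,0.037,-0.0292,0,100],[0,0,0,0.037,-0.0292,0,100],[0,0,0,0.037,-0.0292,0,100],[0,0,0,0,0,0.04,100],[0,0,0,0,0,0.03,100],[0,0,0,0,0,0,100],[0,0,0,0,0,0,100]]';  python3 go.py .391 -.278 .03 118;python3 -c "
from h import *
snap('scene','s7.png'); p=np.load('scene.npz')['px'][150:350,130:390,::-1]
cv2.imwrite('pics/s7c.png',cv2.resize(p,None,fx=3,fy=3,interpolation=2))"
```

```text
time_s: 26.48
position: [0.3982, -0.2728, 0.102]
tool_rot: [[-0.889, -0.458, -0.007], [-0.458, 0.889, -0.008], [0.01, -0.004, -1.0]]
ft_force: [1.0, -0.5, 0.6]
grip_width: 0.0854
gripper_force: 0.0
turn -0.013 rad; shift x 0.0088 y -0.0012 z 0.0720 tilt [-0.0071 -0.0079]
```

View pics/s7c.png

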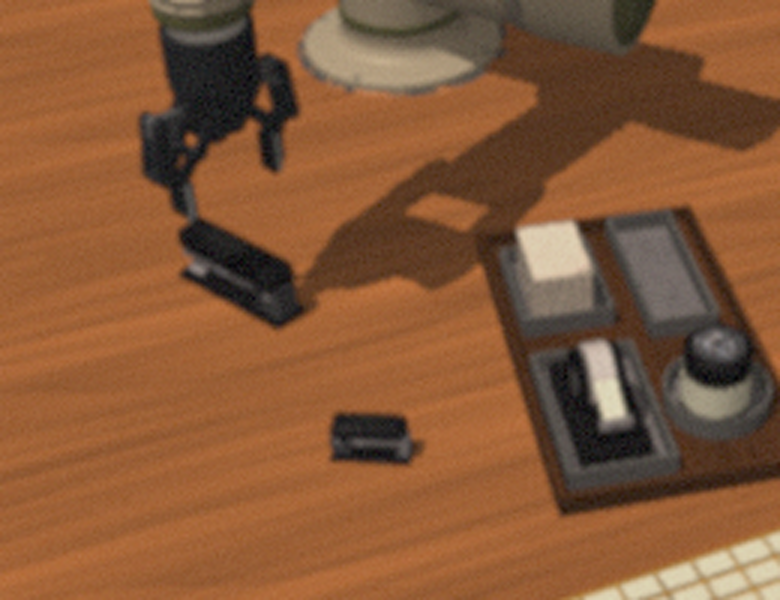

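Three things stand well in the tray; fingers at (188,205) and (275,160) straddle the stapler (240,270). Correct, descend, grip.

```bash
python3 -m jog '[[0,0,-0.01,0,0,0,100],[0,0,0,0,0,0,100],[0,0,0,0,0,0,100]]'|grep -A1 posi; python3 go.py .391 -.278 .03 118
```

```text
position: [0.3993, -0.2714, 0.1015]
tool_rot: [[-0.885, -0.466, -0.009], [-0.466, 0.885, -0.009], [0.013, -0.004, -1.0]]
turn -0.004 rad; shift x 0.0104 y -0.0020 z 0.0715 tilt [-0.0093 -0.0093]
```

```bash
python3 -m jog '[[-0.004,-0.012,0,0.010,-0.002,0,100],[0,0,0,0,0,0,100],[0,0,0,0,0,0,100]]'|grep -A1 posi; python3 go.py .391 -.278 .03 118; python3 -c "
from h import *
print(observe()['q'])"
```

```text
position: [0.3964, -0.2731, 0.1012]
tool_rot: [[-0.889, -0.457, -0.008], [-0.457, 0.889, -0.007], [0.011, -0.002, -1.0]]
turn -0.014 rad; shift x 0.0071 y -0.0018 z 0.0712 tilt [-0.0084 -0.0066]
[ -48.35605017   23.54173182   96.26869244   -0.70460569   60.23185233
 -165.20614106]
```

Joint 6 is at its limit; turn the gripper half round instead.

```bash
python3 -m jog '[[0,0,0.175,0,0,0,100],[0,0,0.175,0,0,0,100],[0,0,0.175,0,0,0,100],[0,0,0.175,0,0,0,100],[0,0,0.175,0,0,0,100],[0,0,0.175,0,0,0,100],[0,0,0.175,0,0,0,100],[0,0,0.175,0,0,0,100],[0,0,0.175,0,0,0,100]]'|tail -1;python3 -m jog '[[0,0,0.175,0,0,0,100],[0,0,0.175,0,0,0,100],[0,0,0.175,0,0,0,100],[0,0,0.175,0,0,0,100],[0,0,0.175,0,0,0,100],[0,0,0.175,0,0,0,100],[0,0,0.175,0,0,0,100],[0,0,0.175,0,0,0,100],[0,0,0,0,0,0,100],[0,0,0,0,0,0,100]]'; python3 go.py .391 -.278 .03 -62
```

```text
gripper_force: 0.0
time_s: 29.65
position: [0.3965, -0.273, 0.1012]
tool_rot: [[0.799, 0.601, -0.009], [0.601, -0.799, -0.007], [-0.011, 0.0, -1.0]]
ft_force: [-0.2, -0.3, -0.1]
grip_width: 0.0851
gripper_force: 0.0
turn 0.156 rad; shift x -0.0072 y 0.0018 z 0.0712 tilt [-0.0085 -0.0066]
```

```bash
python3 -m jog '[[0,0,0.156,0,0,0,100],[0.002,0.011,0,-0.007,0.002,0,100],[0,0,0,0,0,0,100],[0,0,0,0,0,0,100]]'|grep -A1 pos; python3 go.py .391 -.278 .03 -62
```

```text
position: [0.3911, -0.2782, 0.1013]
tool_rot: [[0.884, 0.468, 0.0], [0.468, -0.884, 0.0], [0.0, -0.0, -1.0]]
turn -0.001 rad; shift x 0.0000 y -0.0003 z 0.0713 tilt [0.0003 0.0003]
```

```bash
python3 -m jog '[[0,0,0,0,0,0.04,100],[0,0,0,0,0,0.0325,100],[0,0,0,0,0,0,100],[0,0,0,0,0,0,0],[0,0,0,0,0,0,0],[0,0,0,0,0,0,0],[0,0,0,0,0,0,0],[0,0,0,0,0,0,0],[0,0,0,0,0,0,0]]' 60;  python3 -m jog '[[0,0,0,0,0,-0.02,0],[0,0,0,0,0,-0.04,0],[0,0,0,0,0,-0.05,0],[0,0,0,0,0,-0.03,0],[0,0,0,0,0,0,0]]'; python3 go.py .5215 .0745 .17 -100;python3 -c "
from h import *
snap('scene','s8.png'); p=np.load('scene.npz')['px'][100:300,130:390,::-1]
cv2.imwrite('pics/s8c.png',cv2.resize(p,None,fx=3,fy=3,interpolation=2))"
```

```text
time_s: 31.28
position: [0.3916, -0.2783, 0.0299]
tool_rot: [[0.884, 0.467, 0.001], [0.467, -0.884, -0.001], [0.001, 0.002, -1.0]]
ft_force: [-0.5, 1.4, 7.6]
grip_width: 0.0308
gripper_force: 58.8
time_s: 31.9
position: [0.3916, -0.2785, 0.1705]
tool_rot: [[0.884, 0.467, 0.003], [0.467, -0.884, -0.003], [0.001, 0.004, -1.0]]
ft_force: [0.2, 0.3, -3.4]
grip_width: 0.0308
gripper_force: 59.8
turn 0.660 rad; shift x 0.0666 y -0.3702 z 0.0005 tilt [ 0.0032 -0.003 ]
```

View pics/s8c.png

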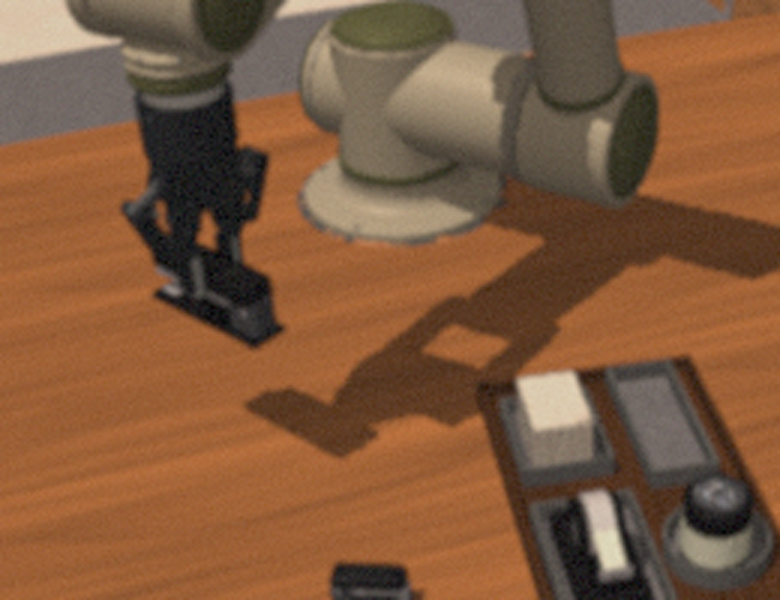

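Stapler is held level near its middle at (220,295). Carry it to its box.

```bash
python3 -m jog '[[0,0,0.165,0,0,0,0],[0,0,0.165,0,0,0,0],[0,0,0.165,0,0,0,0],[0,0,0.165,0,0,0,0]]'|tail -1;python3 -m jog '[[0,0,0,0.0083,-0.0463,0,0],[0,0,0,0.0083,-0.0463,0,0],[0,0,0,0.0083,-0.0463,0,0],[0,0,0,0.0083,-0.0463,0,0],[0,0,0,0.0083,-0.0463,0,0],[0,0,0,0.0083,-0.0463,0,0],[0,0,0,0.0083,-0.0463,0,0],[0,0,0,0.0083,-0.0463,0,0],[0,0,0,0,0,0,0],[0,0,0,0,0,0,0]]'; python3 go.py .5215 .0745 .038 -100;python3 -c "
from h import *
snap('scene','s9.png'); p=np.load('scene.npz')['px'][150:350,250:450,::-1]
cv2.imwrite('pics/s9c.png',cv2.resize(p,None,fx=3,fy=3,interpolation=2))"
```

```text
gripper_force: 59.8
time_s: 33.7
position: [0.5201, 0.075, 0.1674]
tool_rot: [[0.985, -0.173, -0.003], [-0.173, -0.985, 0.0], [-0.003, 0.0, -1.0]]
ft_force: [-0.2, -0.2, -3.3]
grip_width: 0.0311
gripper_force: 60.2
turn 0.000 rad; shift x 0.0014 y 0.0002 z 0.1294 tilt [-0.0028  0.0003]
```

View pics/s9c.png

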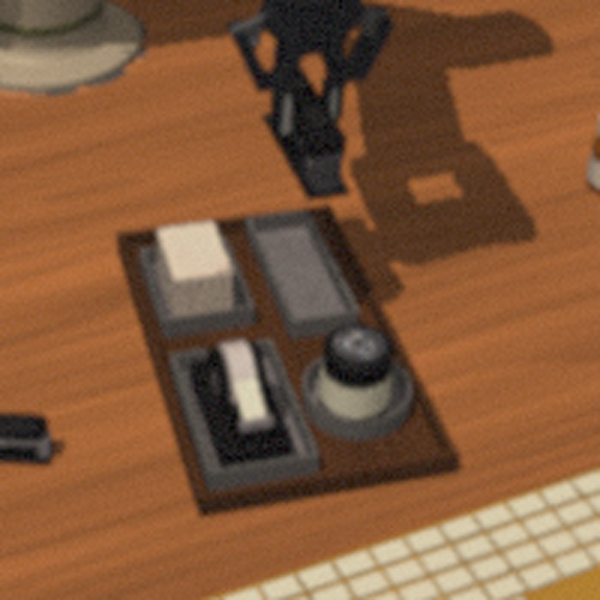

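Stapler is aligned with its box (300,270); check its lengthwise offset from its base edge (267,118)-(310,195).

```bash
python3 - <<'E'
from h import *
P=ray('scene',(np.array([(266,117),(310,196),(346,188)])-1)/3+(250,150),.138)
s=observe()['position']; u=np.array([.985,-.174]); v=np.array([.174,.985])
d=P[:,:2]-np.array(s)[:2]; print((d@u).round(4),(d@v).round(4))
E
python3 -m jog '[[0,0,0,0.0014,0,0.05,0],[0,0,0,0,0,0.04,0],[0,0,0,0,0,0,0]]'|grep pos
```

```text
[-0.0669  0.0589  0.0542] [-0.0156 -0.0114  0.0207]
position: [0.5205, 0.074, 0.0767]
```

```bash
python3 -m jog '[[0,0,0,0.0045,0,0.015,0],[0,0,0,0,0,0.015,0],[0,0,0,0,0,0,0]]'|grep -E "pos|ft_"; python3 -m jog '[[0,0,0,0,0,0.003,0],[0,0,0,0,0,0,0]]'|grep -E "pos|ft_"; python3 -m jog '[[0,0,0,0,0,0.002,0],[0,0,0,0,0,0,0]]'|grep -E "pos|ft_"
```

```text
position: [0.5263, 0.0741, 0.0482]
ft_force: [0.5, 0.1, -2.9]
position: [0.5268, 0.0742, 0.0462]
ft_force: [1.1, -0.2, -3.9]
position: [0.5267, 0.0742, 0.044]
ft_force: [-0.3, -0.3, -3.8]
```

```bash
python3 -m jog '[[0,0,0,0,0,0.003,0],[0,0,0,0,0,0,0]]'|grep -E "pos|ft_"; python3 -m jog '[[0,0,0,0,0,0.002,0],[0,0,0,0,0,0,0]]'|grep -E "pos|ft_"; python3 -m jog '[[0,0,0,0,0,0.0015,0],[0,0,0,0,0,0,0]]'|grep -E "pos|ft_"
```

```text
position: [0.5266, 0.0742, 0.0407]
ft_force: [-0.6, 0.5, -3.0]
position: [0.5267, 0.0741, 0.0388]
ft_force: [-0.4, -0.6, -4.4]
position: [0.5269, 0.0742, 0.0379]
ft_force: [-1.4, 0.3, 2.7]
```

Touched down at the expected height. Release, rise, move the arm back out of view and look.

```bash
python3 -m jog '[[0,0,0,0,0,0,30],[0,0,0,0,0,0,60],[0,0,0,0,0,0,100],[0,0,0,0,0,0,100],[0,0,0,0,0,-0.02,100],[0,0,0,0,0,-0.04,100],[0,0,0,0,0,-0.05,100],[0,0,0,0,0,-0.04,100],[0,0,0,0,0,0,100]]'|tail -2; python3 -m jog '[[0,0,0,0,-0.05,0,100],[0,0,0,0,-0.05,0,100],[0,0,0,0,-0.05,0,100],[0,0,0,0,-0.05,0,100],[0,0,0,0,-0.05,0,100],[0,0,0,0,-0.05,0,100],[0,0,0,0,0,0,100],[0,0,0,0,0,0,100],[0,0,0,0,0,0,100]]'|head -2;python3 -c "
from h import *
snap('top','t10.png'); p=np.load('top.npz')['px'][110:320,240:450,::-1]
cv2.imwrite('pics/t10c.png',cv2.convertScaleAbs(cv2.resize(p,(600,600),interpolation=2),alpha=1.8,beta=10))
p=snap('scene','s10.png')"
```

```text
grip_width: 0.0852
gripper_force: 0.0
time_s: 38.0
position: [0.5788, 0.3684, 0.1873]
```

View pics/t10c.png

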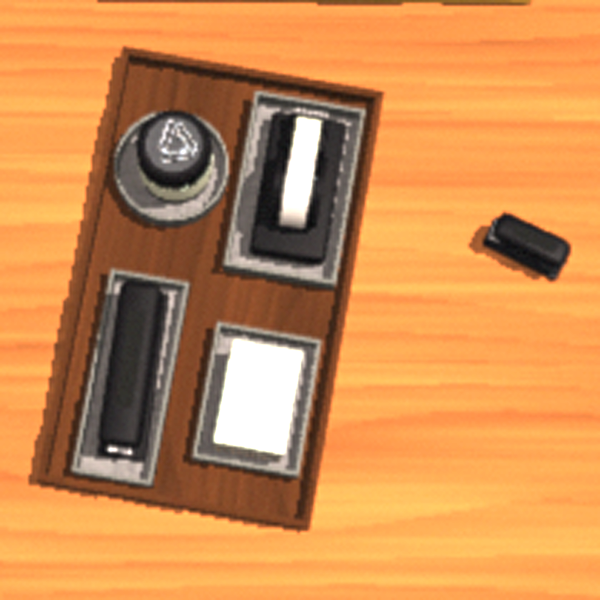

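View pics/s10.png

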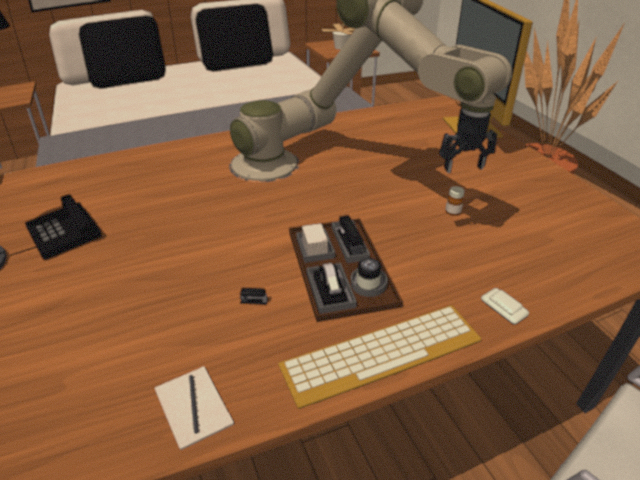

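```bash
python3 - <<'E'
from h import *
u=np.array([.985,-.174]); v=np.array([.174,.985]); k=210/600
def g(n,pts,z,b):
    P=ray('top',(np.array(pts)+.5)*k-.5+(240,110),z)[:,:2]-b; print(n,(P@u).round(4),(P@v).round(4))
b=np.array([.5215,.0744])
g('box',[(111,271),(187,283),(151,487),(72,474)],.026,b)
g('arm',[(122,279),(167,287),(143,447),(103,439)],.061,b)
g('tip',[(118,457)],.03,b)
g('note',[(230,339),(305,349),(289,455),(214,445)],.053,[.505,-.020])
g('pot',[(174,148)],.071,[.685,.0457])
g('tape',[(270,110),(346,122),(325,262),(250,249)],.03,[.6685,-.049])
E
```

```text
box [ 0.0762  0.0775 -0.0791 -0.0802] [ 0.0299 -0.0282 -0.0307  0.0285]
arm [ 0.0641  0.0642 -0.0552 -0.0547] [ 0.0171 -0.0165 -0.0217  0.0079]
tip [-0.0621] [-0.0028]
note [ 0.0358  0.0385 -0.0409 -0.0435] [ 0.0271 -0.0285 -0.0307  0.0243]
pot [0.0003] [-0.0027]
tape [ 0.0555  0.0568 -0.0546 -0.0551] [ 0.0302 -0.0287 -0.0319  0.0256]
```

The stapler sits 3–5 mm from its box centre and the other three are within 3 mm. The touch-down heights match the box floors, and the guest's things haven't moved.

```bash
python3 -c "
from rig import job
print(job.close_job())"
```

```text
the job is handed in; nothing more can be done
None
```

I handed the job in at about 38 s of the 99 s: all four hotel things stand upright in their own boxes, each within about 5 mm of centre as I measured them, and the mini stapler and pill bottle weren't touched; the hand-in gave no verdict.

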